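Tare the dial kitchen scale with the cup on it

TASK

An empty cup stands on the pan of the white dial scale and the red pointer shows its weight. Turn the black tare knob on the scale's sloping front, a little at a time, until the red pointer rests on the green zero field, then let go. Leave the cup standing undisturbed on the pan.

Things in the scene. Friction and masses are not known exactly. Their poses are not given: they have to be found in the camera images.
- kitchen_scale: White dial scale, fixed, 235 deep (x) x 250 wide (y) x 120 mm high. Origin: centre of underside; x to its back, y to its left, z up. Its front face slopes: the outward normal leans 30 degrees from vertical to the front (-x). On it: left a dial 116 mm across under a flat clear cover 6 mm above the face, right (118 mm away) the black knob. Behind, a round steel pan 112 mm across, top at 120 mm.
- knob_grip (a point): Grip point on the tare knob's axis, 32 mm above the face. Black disc 66 mm across, its top 9 mm above the face; on it a straight grip bar 64 mm long, 16 mm thick, top 37 mm above the face, white index line on one half. Axes turn with the knob: z out of the face along the knob's axis, x along the bar (to the half with the white line), y across its thickness.
- tare_knob (a joint): Turn of the knob in rad, positive clockwise seen looking at the face. Range -1.6 to 3.6; turns stiffly (about 0.06 N m) and stays where it is left. At 0 the white line points straight up the slope and the pointer is at zero. Starts at 1.0 to 2.6, so it must be turned counter-clockwise, in more than one grasp if far.
- pointer (a joint): Angle of the red pointer from the middle of the green zero field in rad, positive clockwise seen looking at the dial. Geared to the knob: turns the same way by half the knob's angle. 0 = exactly at zero; the green field reaches from about -0.09 to 0.09.
- pointer_tip (a point): Tip of the red pointer, 46 mm from the dial's centre, under the clear cover.
- zero_mark (a point): Middle of the green zero field (about 8 mm wide, 20 mm long, at the upper edge of the dial, straight up the slope from its centre): where the pointer's tip lies at zero.
- espresso_cup: White espresso cup, 63 mm across, 52 mm high, 87 mm long with its handle, 0.14 kg, loose on the pan. Origin: underside, 12 mm from the cup's centre towards the handle; z up.
Not all that is in view belongs to the job. What is shaped like the espresso_cup but pink is not meant.

How it is judged:
At the end, for the whole second after the job is handed in: The pointer stands within 0.12 rad (7 degrees) of the middle of the green zero field, the knob is at rest, and the cup stands upright on the pan within 15 mm of where it stood at the start (value of joint pointer between -0.12 and 0.12 rad and velocity of joint tare_knob between -0.05 and 0.05 rad/s and distance of espresso_cup from where it was at the start of the episode below 0.015 m and angle between espresso_cup's own z axis and vertical below 0.12 rad); the robot touches nothing.
It fails at once if The cup is knocked: shifted by more than 25 mm or tipped by more than 17 degrees (distance of espresso_cup from where it was at the start of the episode above 0.025 m or angle between espresso_cup's own z axis and vertical above 0.3 rad).
It also fails if it takes over 45 s, if anything falls off the work surface, if the arm or the gripper's body presses on something with over 40 N, if the wrist force passes 120 N, or if a joint passes its speed limit or range.

ROBOT

A 6-joint arm with a two-finger parallel gripper is mounted at the origin on a cart in front of the work surface, level with it; the furniture and walls round the work are solid. World frame = base frame: x ahead of the robot, y to its left, z up, the work surface at z = 0. Lengths are in m, angles in rad, forces in N, time in s.
With the tool pointing down it reaches from about 0.25 to 0.8 m from the base axis. Payload 3.9 kg.
Tool frame: the origin (TCP) lies between the finger pads; the fingertips stand 22 mm ahead of it and the grasp point (between the pads) lies 3 mm ahead of it; z points along the fingers, y is the line along which they close (so a half turn about z gives the same grasp; the last joint's range is limited). The gripper opens to 85 mm and grips with 20 to 120 N. Pads are 22 mm wide; open, the fingers measure 114 mm over their backs; the gripper's body (76 mm by 85 mm) begins 54 mm behind the grasp point. The pads swing forward as they close: fully open they stand 13 mm farther back than shut.
Start: joints at [1.199, 0.26, -0.138, 1.173, 0, 1.571], TCP at [0.191, 0.489, 0.253] pointing down, gripper open.
Joint ranges: [-2.78, 2.78], [-0.83, 1.72], [-1.28, 1.37], [-1.9, 2.12], [-1.57, 1.48], [-3.14, 3.14]. Speed limits (rad/s): [2.57, 2.57, 3.14, 3.14, 3.14, 3.14].

INTERFACE

Orientations are given as a unit quaternion [w, x, y, z].
In Python, from station import env gives the robot as it stands. The module is installed in compiled form; this text tells all that it offers.
- The arm moves only by the tool jog_arm, never from a script. Its argument "steps" is a list of rows, each an object with "dp": the shift along the tool's x, y, z in m, a list of three; "yaw": the turn about the tool's z in rad. A call has 1 to 5 rows; each row is the pose to reach, as a shift and turn from the pose commanded when the call began, along the tool's axes at that moment; what a row does not reach only later rows make up. A row lasts 1/12 s, in which the tool goes at most 41.7 mm and 7.16 degrees, less where a joint would pass 70% of its speed; a pose out of reach is approached as far as the arm can. A call with a gripper value outside its range is refused whole. "hand" is the opening, from 0 (shut) to 1 (fully open), set as the call begins (left out, the last holds). The fingers move at their own pace and stop on an object; "grip_force" is the grip in N (left out, the last holds). Time passes only in rows, so rows that repeat a pose let the fingers close. It gives the time, the measured TCP pose, the force, the opening and the grip force at its end, in the units of the state.
- env.state(): the state, without advancing time (a new reading comes with each control period).
- env.camera(name): name is "scene" or "top"; returns a dict with "image" (420x560x3 uint8, red, green, blue), "depth" (420x560 float32, m along the optical axis (not along the pixel's ray), 0 where there is no reading), "fx", "fy", "cx", "cy" (pixels), "R" (3x3) and "t" (3): a world point X has camera coordinates R X + t. Camera axes: x right, y down, z forward; pixel columns grow to the right and rows downward; lengths in m; the calibration is good to about 2 mm. A picture is of the moment at which its call begins.
- env.hand_in(): hands the job in; it is judged then, once.
Trained networks look in a picture, given as the dict that the camera call returned (one of the last four; its "shot" number tells which), for a name from the list of things; names that differ only in an ending like _2 or _b are one class to them, and where a whole thing is asked for, a point or a joint stands for the part that bears it (a point fixed in the world has none). Each returns a list of dicts, best first, with "p" (0 to 1); they miss things now and then, are a little off and sometimes report something else, mostly with a low value. They report only what shows in the picture. A call takes as long as a camera call. They do not tell look-alikes from the thing itself.
- env.cut_out(target, picture): "region" (420x560 bool, what is visible of it) and "location" ([column, row] in pixels, amid what is visible of it).
The state is a dict: "time": time; "q": joint angles; "qd": joint speeds; "effort": joint torques, N m; "eef_pos": TCP position; "ee_rot": TCP orientation; "ft_force": force on the tool from outside, world axes, zero at the start; "moment": the same for the moment, N m; "grip_width": opening from 0.0 (shut) to 1.0 (fully open); "grasp_force": force on a finger pad.
Only numpy, scipy, OpenCV 4.12 (cv2) and the standard library are available. Lean on these libraries where they do the work, as an engineer would, in place of code of your own. Each camera call takes 0.05 s, during which the arm holds its last target. There are 200 camera calls.

## Working session

There is one attempt and no reset: what is moved stays moved. The work goes in short steps, Python scripts to look and compute and a tool call to move; the robot and the scene stay as the last step left them, time stands still between calls to the robot, and variables do not carry over. Pictures are saved under pics/ and viewed, at most 10 in all, crops included, and the job is handed in when it is done.

Besides the shell and the picture viewer there is one more tool, called after "Emit:" as name([rows], argument=value, ...), one row to a line, values as JSON. jog_arm: Moves the arm, as the interface text tells. Its arguments: {"type":"object","properties":{"steps":{"type":"array"},"hand":{"type":"number"},"grip_force":{"type":"number"}},"required":["steps"]}

```bash
mkdir -p pics
cat > h.py <<'E'
import numpy as np,cv2
from station import env
def world(c,uv,z=None,pl=None):
    R,t=np.array(c["R"]),np.array(c["t"])
    u,v=uv
    d=np.array([(u-c["cx"])/c["fx"],(v-c["cy"])/c["fy"],1])
    if pl is None:
        dep=c["depth"][int(round(v)),int(round(u))]; return R.T@(d*dep-t)
    n,p=pl; o=-R.T@t; r=R.T@d
    return o+r*(n@(p-o))/(n@r)
def cloud(c,m):
    v,u=np.nonzero(m&(c["depth"]>0)); d=c["depth"][v,u]
    P=np.stack([(u-c["cx"])/c["fx"]*d,(v-c["cy"])/c["fy"]*d,d],1)
    return (P-np.array(c["t"]))@np.array(c["R"])
def save(n,im): cv2.imwrite("pics/"+n,im[...,::-1])
E
python3 - <<'E'
from h import *
ims=[]
for n in("scene","top"):
    c=env.camera(n);save(n+"1.png",c["image"])
    R=np.array(c["R"]);print(n,-R.T@np.array(c["t"]),R[2],c["fx"])
    for k in("kitchen_scale","knob_grip","pointer_tip","pointer","zero_mark","espresso_cup"):
        for r in env.cut_out(k,c)[:2]:
            P=cloud(c,r["region"])
            print(k,round(r["p"],2),np.round(r["location"]),r["region"].sum(),np.round(np.median(P,0),3) if len(P) else None, np.round(P.min(0),3),np.round(P.max(0),3))
print(env.state())
E
```

```text
scene [-0.01980179 -0.25731379  0.69201159] [ 0.66491344  0.33752873 -0.66630659] 440.49808466765046
kitchen_scale 0.8 [329. 263.] 16547 [ 0.498 -0.099  0.085] [ 0.391 -0.224 -0.002] [0.777 0.092 0.16 ]
knob_grip 0.67 [337. 285.] 1087 [ 0.444 -0.128  0.084] [ 0.428 -0.158  0.056] [ 0.485 -0.092  0.106]
pointer 0.38 [287. 248.] 39 [ 0.49  -0.016  0.077] [ 0.483 -0.043  0.073] [ 0.511 -0.007  0.09 ]
pointer 0.18 [354. 198.] 1019 [ 0.599 -0.096  0.16 ] [ 0.543 -0.125  0.041] [ 0.759 -0.012  0.175]
espresso_cup 0.95 [352. 198.] 1045 [ 0.599 -0.096  0.16 ] [ 0.543 -0.125 -0.001] [ 0.848 -0.024  0.175]
espresso_cup 0.58 [202. 250.] 997 [0.438 0.144 0.037] [ 0.402  0.105 -0.002] [0.504 0.206 0.055]
top [0.36452344 0.03411152 0.94639884] [ 0.21034133  0.00564416 -0.97761172] 483.04846523517455
kitchen_scale 0.69 [363. 175.] 1277 [ 0.605 -0.095  0.151] [ 0.546 -0.124  0.118] [ 0.636 -0.061  0.175]
kitchen_scale 0.65 [336. 228.] 17047 [ 0.52  -0.07   0.097] [ 0.394 -0.252 -0.003] [0.695 0.067 0.171]
knob_grip 0.95 [369. 263.] 1052 [ 0.455 -0.123  0.086] [ 0.43  -0.161  0.048] [ 0.487 -0.092  0
[... 500 characters left out ...]
175]
{'time': 0.7, 'q': array([ 1.19899271e+00,  2.59980174e-01, -1.38057960e-01,  1.17269972e+00,
       -8.64275247e-06,  1.57079209e+00]), 'qd': array([ 1.99760402e-03, -1.44264942e-04,  5.00597973e-04, -1.00196208e-03,
        1.58299236e-03,  5.56411712e-05]), 'effort': array([-2.67691084e-04, -4.05479014e+01,  2.54186332e+01,  8.93439283e-04,
        6.81557663e-05,  2.66873286e-06]), 'eef_pos': array([0.19073728, 0.48913866, 0.25333066]), 'ee_rot': array([9.65069435e-06, 1.84830796e-01, 9.82770358e-01, 2.79332037e-05]), 'ft_force': array([0.65466675, 0.13593715, 0.85072961]), 'moment': array([-0.03490818, -0.04855271,  0.02903912]), 'grasp_force': 0.0, 'grip_width': 0.997742008100211}
```

Run:
```python
import cv2,numpy as np
b=cv2.imread("pics/top1.png")[150:320,230:450]
cv2.imwrite("pics/v1.png",cv2.resize(b,(776,600),interpolation=cv2.INTER_CUBIC))
```

```text
(no output)
```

View pics/v1.png

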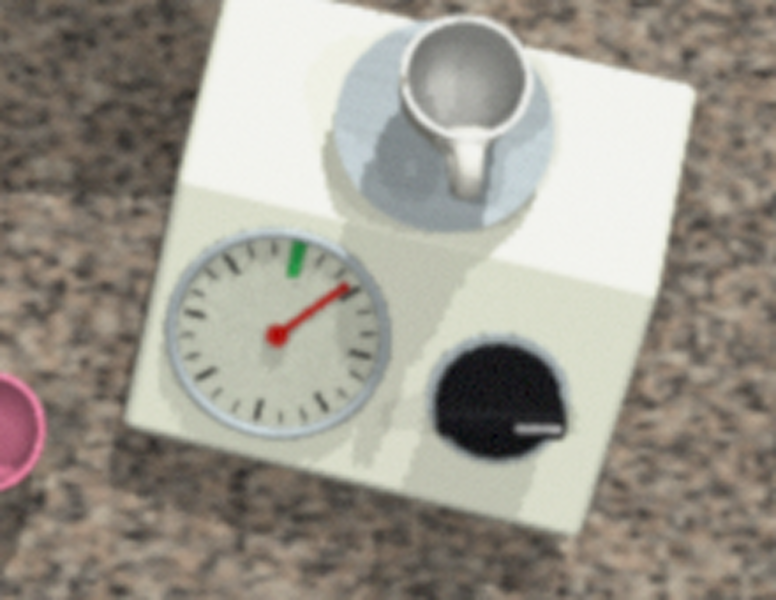

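View pics/scene1.png

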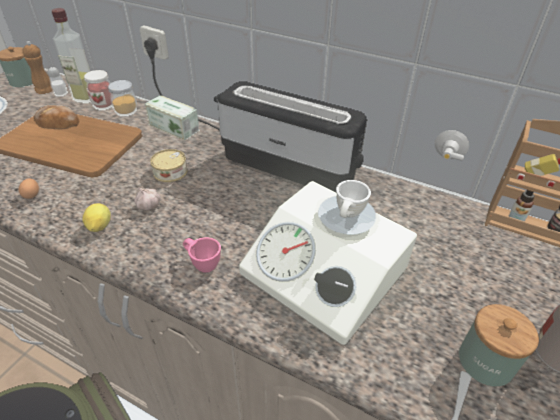

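```bash
cat >> h.py <<'E'
def geom(c):
    # pan/top plane & face plane from cloud of scale
    m=np.zeros(c["depth"].shape,bool); m[150:320,230:450]=1
    im=c["image"].astype(int); P=cloud(c,m); C=im[m&(c["depth"]>0)]
    return P,C
E
python3 - <<'E'
from h import *
c=env.camera("top"); P,C=geom(c); im=c["image"].astype(int)
w=(C.min(1)>140)&(P[:,2]>.03)&(P[:,2]<.112)&(P[:,0]<.53)&(P[:,0]>.40)
Q=P[w]; n=None; rng=np.random.default_rng(0);best=0
for i in range(400):
    a=Q[rng.choice(len(Q),3,False)]; k=np.cross(a[1]-a[0],a[2]-a[0]); k/=np.linalg.norm(k)+1e-9
    if k[2]<0:k=-k
    if abs(k[2]-.866)>.06: continue
    g=abs((Q-a[0])@k)<.002
    if g.sum()>best: best=g.sum();G=g
p0=Q[G].mean(0); n=np.linalg.svd(Q[G]-p0,full_matrices=False)[2][2]; n*=np.sign(n[2])
yaw=np.arctan2(-n[1],-n[0]); print("n",n,best,"yaw",yaw)
def px(mask): v,u=np.nonzero(mask); return u,v
R_=im[...,0];G_=im[...,1];B_=im[...,2]
roi=np.zeros(R_.shape,bool); roi[200:285,270:345]=1
red=roi&(R_>150)&(G_<80)&(B_<80); gr=roi&(G_-R_>50)&(G_-B_>30)
yaw_=yaw
n=np.array([-.5*np.cos(yaw),-.5*np.sin(yaw),.866]); up=np.array([.866*np.cos(yaw),.866*np.sin(yaw),.5]); rt=np.cross(up,n)
def plane(mask,h): return np.array([world(c,(u,v),pl=(n,p0+h*n)) for u,v in zip(*px(mask))])
A=plane(red,.004);g=plane(gr,.001); 
uv=lambda X:np.c_[(X-p0)@rt,(X-p0)@up]
a=uv(A);gg=uv(g);print(len(a),len(gg),"green",gg.mean(0))
# hub is red: far end from tip
mn=a.mean(0);d=np.linalg.svd(a-mn)[2][0]; d*=np.sign(d@(gg.mean(0)-mn)) or 1
s=(a-mn)@d; print("ends",mn+d*s.min(),mn+d*s.max(),"pointer ang",np.arctan2(d[0],d[1]))
roi=np.zeros(R_.shape,bool); roi[240:290,345:395]=1
K=roi&(im.max(2)<70); b=cv2.resize
wl=roi&(im.min(2)>110)
v,u=np.nonzero(K);print("knob pix",u.min(),u.max(),v.min(),v.max())
kp=cloud(c,K);h=(kp-p0)@n; t=kp[h>.030]; k0=t.mean(0);print("bar top",len(t),k0, "h",np.percentile(h,[5,50,95]))
x=uv(t);print(x.min(0),x.max(0));d=np.linalg.svd(x-x.mean(0))[2][0];print("bar ang",np.arctan2(d[0],d[1]),"center uv",x.mean(0))
low=kp[(h<.014)];print("disc",uv(low).min(0),uv(low).max(0))
np.savez("g.npz",n=n,p0=p0,up=up,rt=rt)
print("p0",p0,"up",up,"rt",rt)
E
```

```text
n [-0.49256428  0.09559201  0.86501017] 5479 yaw -0.19168729863144754
48 31 green [-0.06480466  0.04615768]
ends [-0.0683092   0.00062954] [-0.04086811  0.03516086] pointer ang 0.671483829417146
knob pix 354 389 248 279
bar top 266 [ 0.44558476 -0.11919314  0.09872228] h [0.00656704 0.01158028 0.03750293]
[ 0.02088691 -0.01467537] [0.07962695 0.0104917 ]
bar ang 1.2996055203474877 center uv [ 0.04833124 -0.00205938]
disc [ 0.02120707 -0.03216878] [0.07793491 0.0281984 ]
p0 [ 0.47407977 -0.07548802  0.06881315] up [ 0.8501385  -0.16498647  0.5       ] rt [-0.19050718 -0.98164098  0.        ]
```

```bash
cat >> h.py <<'E'
from scipy.spatial.transform import Rotation as Ro
def axis(u,v,tiph=.020):  # TCP for tool-axis point at knob (u,v) in plane h=35mm, mm
    g=np.load("g.npz"); A=g["p0"]+(.0502+u/1e3)*g["rt"]+(-.0018+v/1e3)*g["up"]+.035*g["n"]
    A=A+np.array([0,0,.022-(.035-tiph)/.866]); return A
def togo(X):
    s=env.state(); w,x,y,z=s["ee_rot"]; R=Ro.from_quat([x,y,z,w]).as_matrix()
    return R.T@(X-s["eef_pos"]),np.arctan2(R[1,0],R[0,0])
E
python3 - <<'E'
from h import *
for u,v in((45,-32),(40,-14.5),(22,11)):
    X=axis(u,v);print(X,*togo(X))
E
```

```text
[ 0.41002933 -0.16002967  0.08690213] [-0.44015148 -0.52516563  0.16638784] 2.769798293826642
[ 0.42585929 -0.15800873  0.09565213] [-0.45416578 -0.51753111  0.15763866] 2.769798293826642
[ 0.45096695 -0.14454635  0.10840213] [-0.47266738 -0.49586602  0.14489084] 2.769798293826642
```

Emit:
jog_arm([
  {"dp":[-0.02,-0.025,0],"yaw":-0.06},
  {"dp":[-0.045,-0.055,0],"yaw":-0.12},
  {"dp":[-0.07,-0.085,0],"yaw":-0.18},
  {"dp":[-0.095,-0.115,0],"yaw":-0.18},
  {"dp":[-0.12,-0.145,0],"yaw":-0.18},
], hand=0, grip_force=40)

```text
time: 1.17
eef_pos: [0.2499, 0.3089, 0.2533]
ee_rot: [0.0, 0.095, 0.995, 0.0]
ft_force: [1.4, -0.0, 0.1]
grip_width: 0.301
grasp_force: 0.0
```

Run:
```python
from h import *
print(*togo(axis(45,-32)),env.state()["time"])
```

```text
[-0.24594272 -0.43012802  0.16640675] 2.951068592877858 1.1667
```

Axes are aligned now (target 2.950).

Emit:
jog_arm([
  {"dp":[-0.018,-0.032,0],"yaw":0},
  {"dp":[-0.036,-0.064,0],"yaw":0},
  {"dp":[-0.054,-0.096,0],"yaw":0},
  {"dp":[-0.072,-0.128,0],"yaw":0},
  {"dp":[-0.09,-0.16,0],"yaw":0},
])

```text
time: 1.58
eef_pos: [0.3078, 0.1346, 0.2536]
ee_rot: [0.001, 0.095, 0.995, 0.0]
ft_force: [0.9, 0.3, -0.8]
grip_width: -0.001
grasp_force: 0.0
```

Emit:
jog_arm([
  {"dp":[-0.018,-0.032,0],"yaw":0},
  {"dp":[-0.036,-0.064,0],"yaw":0},
  {"dp":[-0.054,-0.096,0],"yaw":0},
  {"dp":[-0.072,-0.128,0],"yaw":0},
  {"dp":[-0.09,-0.16,0],"yaw":0},
])

```text
time: 2.0
eef_pos: [0.3658, -0.0399, 0.2537]
ee_rot: [0.001, 0.096, 0.995, 0.0]
ft_force: [1.0, 0.7, -1.0]
grip_width: 0.001
grasp_force: 0.0
```

Emit:
jog_arm([
  {"dp":[-0.017,-0.032,0],"yaw":0},
  {"dp":[-0.034,-0.064,0],"yaw":0},
  {"dp":[-0.05,-0.09,0.01],"yaw":0},
  {"dp":[-0.06,-0.103,0.03],"yaw":0},
  {"dp":[-0.06,-0.107,0.05],"yaw":0},
])

```text
time: 2.42
eef_pos: [0.4069, -0.1579, 0.2036]
ee_rot: [0.002, 0.098, 0.995, -0.001]
ft_force: [-0.3, -1.0, -0.9]
grip_width: -0.0
grasp_force: 0.0
```

Run:
```python
from h import *
print(*togo(axis(45,-32)),env.state()["time"])
```

```text
[-0.00288508 -0.00129047  0.11667529] 2.946276372313324 2.4167
```

Emit:
jog_arm([
  {"dp":[-0.002,-0.001,0.03],"yaw":0},
  {"dp":[-0.003,-0.001,0.06],"yaw":0},
  {"dp":[-0.003,-0.001,0.085],"yaw":0},
  {"dp":[-0.003,-0.001,0.105],"yaw":0},
  {"dp":[-0.003,-0.001,0.117],"yaw":0},
])

```text
time: 2.83
eef_pos: [0.4054, -0.1556, 0.0842]
ee_rot: [-0.002, 0.096, 0.995, 0.0]
ft_force: [0.5, 0.7, -0.5]
grip_width: -0.002
grasp_force: 0.0
```

```bash
cat >> h.py <<'E'
def pointer(c):
    g=np.load("g.npz"); im=c["image"].astype(int); R_,G_,B_=im[...,0],im[...,1],im[...,2]
    roi=np.zeros(R_.shape,bool); roi[200:285,270:345]=1
    red=roi&(R_>150)&(G_<90)&(B_<90)
    v,u=np.nonzero(red)
    X=np.array([world(c,(a,b),pl=(g["n"],g["p0"]+.004*g["n"])) for a,b in zip(u,v)])-g["p0"]
    a=np.c_[X@g["rt"],X@g["up"]]; o=np.array([-.0678,.0]) # hub
    d=a-o; d=d[np.hypot(*d.T)>.012]; m=d.mean(0); return len(a),np.arctan2(m[0],m[1])
E
python3 - <<'E'
from h import *
c=env.camera("top"); print(pointer(c)); s=env.state(); print(s["time"],s["ft_force"])
for u,v in((40,-14.5),(33,2),(22,11)): print(*togo(axis(u,v)))
b=c["image"][150:320,230:450]; t=cv2.resize(b,(776,600),interpolation=cv2.INTER_CUBIC); save("v2.png",t)
E
```

```text
(57, np.float64(0.6412916787188334))
2.8833 [-0.35037533  0.29602951 -1.36346905]
[-0.02143795  0.00135187 -0.01276356] 2.9496053105221063
[-0.03567996  0.00836385 -0.02108408] 2.9496053105221063
[-0.04344617  0.01937006 -0.02561563] 2.9496053105221063
```

View pics/v2.png

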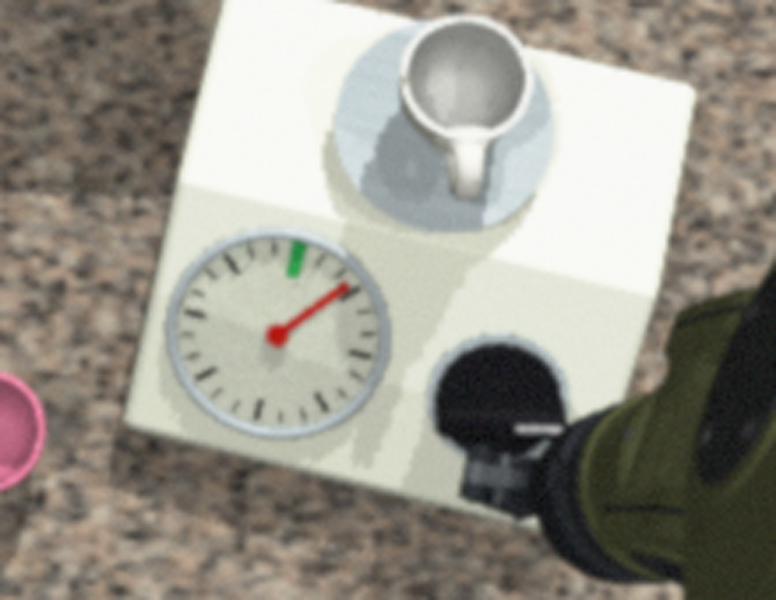

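Run:
```python
from h import *
c=env.camera("top");s=env.state()
def pr(X):
    p=np.array(c["R"])@X+np.array(c["t"]); return np.round([(p[0]/p[2]*c["fx"]+c["cx"]-230)*776/220,(p[1]/p[2]*c["fy"]+c["cy"]-150)*600/170])
e=s["eef_pos"]; w,x,y,z=s["ee_rot"];R=Ro.from_quat([x,y,z,w]).as_matrix();print(R.round(3).tolist())
for d in(.022,0,-.05,-.1): print(d,pr(e+R@[0,0,d]))
g=np.load("g.npz")
for u,v,h in((0,0,.037),(33,0,.009),(0,33,.009),(31,8,.037)): print(u,v,h,pr(g["p0"]+(.0502+u/1e3)*g["rt"]+(-.0018+v/1e3)*g["up"]+h*g["n"]))
P=cloud(c,np.ones_like(c["depth"],bool)); q=(P-e)@R; m=(abs(q[:,0])<.03)&(abs(q[:,1])<.05)&(q[:,2]>-.03)&(q[:,2]<.03)
im=c["image"].reshape(-1,3); print(np.round(q[m][::max(1,m.sum()//40)],3).tolist())
```

```text
[[-0.982, 0.191, -0.004], [0.191, 0.982, 0.002], [0.005, 0.001, -1.0]]
0.022 [551. 510.]
0 [561. 508.]
-0.05 [584. 504.]
-0.1 [611. 498.]
0 0 0.037 [497. 423.]
33 0 0.009 [557. 415.]
0 33 0.009 [510. 341.]
31 8 0.037 [563. 422.]
[[-0.028, 0.049, -0.015], [-0.027, 0.048, -0.011], [-0.028, 0.043, -0.011], [-0.029, 0.038, -0.013], [-0.026, 0.048, -0.009], [-0.027, 0.043, -0.012], [-0.028, 0.038, -0.012], [-0.029, 0.033, -0.013], [-0.03, 0.027, -0.017], [-0.024, 0.049, -0.008], [-0.025, 0.044, -0.009], [-0.026, 0.039, -0.01], [-0.027, 0.034, -0.012], [-0.028, 0.029, -0.013], [-0.029, 0.024, -0.012], [-0.024, 0.05, 0.02], [-0.026, 0.044, 0.023], [-0.027, 0.039, 0.019], [-0.028, 0.034, 0.02], [-0.029, 0.029, 0.017], [-0.023, 0.049, 0.024], [-0.024, 0.042, 0.021], [-0.026, 0.036, 0.023], [-0.027, 0.031, 0.022], [-0.028, 0.026, 0.023], [-0.029, 0.021, 0.021], [-0.03, 0.016, 0.017], [-0.023, 0.038, 0.023], [-0.024, 0.033, 0.019], [-0.026, 0.028, 0.02], [-0.027, 0.023, 0.02], [-0.028, 0.017, 0.021], [-0.022, 0.034, 0.02], [-0.024, 0.029, 0.023], [-0.025, 0.024, 0.019], [-0.026, 0.018, 0.024], [-0.028, 0.012, 0.028], [-0.023, 0.023, 0.023], [-0.025, 0.017, 0.028], [0.012, 0.031, -0.026], [0.013, 0.028, -0.029]]
```

Emit:
jog_arm([
  {"dp":[-0.01,0.001,-0.006],"yaw":0},
  {"dp":[-0.02,0.001,-0.012],"yaw":0},
  {"dp":[-0.024,0.002,-0.0145],"yaw":0},
  {"dp":[-0.028,0.0025,-0.017],"yaw":0},
  {"dp":[-0.028,0.0025,-0.017],"yaw":0},
])

```text
time: 3.35
eef_pos: [0.4353, -0.159, 0.1041]
ee_rot: [0.0, 0.096, 0.995, -0.0]
ft_force: [-0.9, -0.0, 0.8]
grip_width: -0.003
grasp_force: 0.5
```

```bash
cat > st.py <<'E'
from h import *
c=env.camera("top"); print(pointer(c)); s=env.state(); print(s["time"],s["ft_force"],s["grip_width"])
for u,v in((36,.5),(31,6.3),(26,9.8),(22.5,11.3)): print(togo(axis(u,v))[0].round(4))
E
python3 st.py
```

```text
(59, np.float64(0.47064175068722536))
3.4 [-0.85773828  0.07357893  0.14739142] 0.0033909454960450117
[-0.0037  0.0032  0.0007]
[-0.0087  0.0082 -0.0022]
[-0.0118  0.0132 -0.0039]
[-0.0131  0.0167 -0.0047]
```

Emit:
jog_arm([
  {"dp":[-0.002,0.0015,0],"yaw":0},
  {"dp":[-0.004,0.003,0],"yaw":0},
  {"dp":[-0.0065,0.0055,-0.001],"yaw":0},
  {"dp":[-0.009,0.008,-0.002],"yaw":0},
  {"dp":[-0.009,0.008,-0.002],"yaw":0},
])

```text
time: 3.82
eef_pos: [0.4455, -0.1536, 0.106]
ee_rot: [0.0, 0.096, 0.995, -0.001]
ft_force: [-3.2, -2.4, 3.8]
grip_width: -0.005
grasp_force: 2.0
```

```bash
python3 st.py
```

```text
(53, np.float64(0.2577521665337144))
3.8667 [-2.04770854 -3.96855826  2.86671191] -0.0014109292823663816
[ 0.0053 -0.0041  0.0026]
[ 0.0003  0.0009 -0.0003]
[-0.0028  0.0059 -0.002 ]
[-0.0041  0.0094 -0.0028]
```

Emit:
jog_arm([
  {"dp":[-0.001,0.002,-0.0005],"yaw":0},
  {"dp":[-0.002,0.004,-0.001],"yaw":0},
  {"dp":[-0.003,0.006,-0.002],"yaw":0},
  {"dp":[-0.0035,0.0085,-0.002],"yaw":0},
  {"dp":[-0.0035,0.0085,-0.002],"yaw":0},
])

```text
time: 4.28
eef_pos: [0.4515, -0.1459, 0.1079]
ee_rot: [0.001, 0.096, 0.995, -0.001]
ft_force: [-0.7, -5.5, 4.2]
grip_width: 0.0
grasp_force: 2.8
```

```bash
python3 st.py
```

```text
(51, np.float64(0.059535954725340054))
4.3333 [ 0.04399252 -5.56617601  3.73557184] -0.0004866947549078519
[ 0.0099 -0.0128  0.0048]
[ 0.0049 -0.0078  0.0019]
[ 0.0019 -0.0028  0.0001]
[ 0.0006  0.0007 -0.0006]
```

Emit:
jog_arm([
  {"dp":[0,0.0015,0],"yaw":0},
  {"dp":[0,0.0025,0],"yaw":0},
  {"dp":[0,0.0025,0],"yaw":0},
  {"dp":[0.001,-0.003,0],"yaw":0},
  {"dp":[0.003,-0.01,0],"yaw":0},
])

```text
time: 4.75
eef_pos: [0.4456, -0.1534, 0.1071]
ee_rot: [0.0, 0.095, 0.995, 0.001]
ft_force: [-0.2, 0.4, 0.1]
grip_width: -0.0
grasp_force: 0.0
```

Emit:
jog_arm([
  {"dp":[0.005,-0.005,-0.01],"yaw":0},
  {"dp":[0.01,-0.01,-0.03],"yaw":0},
  {"dp":[0.015,-0.01,-0.05],"yaw":0},
  {"dp":[0.015,-0.01,-0.055],"yaw":0},
  {"dp":[0.015,-0.01,-0.055],"yaw":0},
])

```text
time: 5.17
eef_pos: [0.4295, -0.1616, 0.164]
ee_rot: [0.002, 0.096, 0.995, 0.0]
ft_force: [-0.4, -0.5, -0.9]
grip_width: 0.001
grasp_force: 0.0
```

```bash
python3 st.py
python3 - <<'E'
from h import *
c=env.camera("top");b=c["image"][150:320,230:450];save("v3.png",cv2.resize(b,(776,600),interpolation=cv2.INTER_CUBIC))
E
```

```text
(52, np.float64(0.029735878057440535))
5.2167 [0.5893914  0.21995257 0.35291231] 0.0003255512821736371
[-0.0091  0.0066  0.0597]
[-0.0141  0.0116  0.0568]
[-0.0172  0.0166  0.0551]
[-0.0185  0.0201  0.0543]
```

View pics/v3.png

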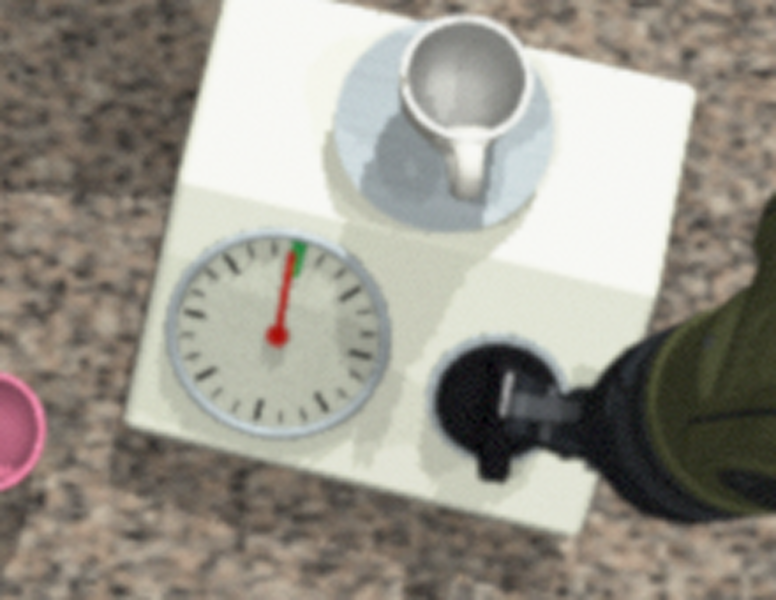

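Run:
```python
from h import *
g=np.load("g.npz")
for n in("top1","now"):
    c=env.camera("top") 
    im=(cv2.imread("pics/top1.png")[...,::-1] if n=="top1" else c["image"]).astype(float)
    R_,G_,B_=im[...,0],im[...,1],im[...,2]
    W=np.clip(R_-np.maximum(G_,B_)-40,0,150); W[:200]=0;W[285:]=0;W[:,:270]=0;W[:,345:]=0
    Wg=np.clip(G_-np.maximum(R_,B_)-15,0,80); Wg[:200]=0;Wg[250:]=0;Wg[:,:290]=0;Wg[:,340:]=0
    def pts(W,h):
        v,u=np.nonzero(W); X=np.array([world(c,(a,b),pl=(g["n"],g["p0"]+h*g["n"])) for a,b in zip(u,v)])-g["p0"]
        return np.c_[X@g["rt"],X@g["up"]],W[v,u]
    a,w=pts(W,.003); lo=a[:,1]<a[:,1].min()+.0095; hub=np.average(a[lo],0,w[lo])
    far=np.hypot(*(a-hub).T)>.012; m=np.average(a[far],0,w[far])
    # line fit on far part
    k,wk=a[far],w[far]; C=np.cov((k-m).T,aweights=wk); d=np.linalg.eigh(C)[1][:,1]; d*=np.sign(d[1])
    b,wb=pts(Wg,.001); gr=np.average(b,0,wb); 
    ang=lambda x:np.arctan2(x[0],x[1])
    print(n,"hub",hub,"pointer",ang(m-hub),ang(d),"green",gr,ang(gr-hub),len(b))
```

```text
top1 hub [-0.06544661  0.00339474] pointer 0.6591958392625143 0.6896342716778323 green [-0.06504018  0.045621  ] 0.009624747943407558 57
now hub [-0.06552871  0.00335504] pointer -0.0543385030290685 -0.06546798644402087 green [-0.06382237  0.04846245] 0.037810339088671104 35
```

Run:
```python
from h import *
for u,v in((36,-16),(24,-16)): print(togo(axis(u,v,.023))[0].round(4))
```

```text
[0.0039 0.0064 0.063 ]
[0.0039 0.0184 0.063 ]
```

Emit:
jog_arm([
  {"dp":[0.004,0,0.02],"yaw":0},
  {"dp":[0.004,0,0.04],"yaw":0},
  {"dp":[0.004,0,0.056],"yaw":0},
  {"dp":[0.004,0.002,0.062],"yaw":0},
  {"dp":[0.004,0.006,0.062],"yaw":0},
])

```text
time: 5.78
eef_pos: [0.4241, -0.1539, 0.0982]
ee_rot: [-0.002, 0.096, 0.995, 0.001]
ft_force: [-0.2, -0.0, 0.7]
grip_width: 0.0
grasp_force: 0.0
```

Emit:
jog_arm([
  {"dp":[0,0.004,0],"yaw":0},
  {"dp":[0,0.007,0],"yaw":0},
  {"dp":[0,0.009,0],"yaw":0},
  {"dp":[0,0.01,0],"yaw":0},
  {"dp":[0,0.01,0],"yaw":0},
])

```text
time: 6.2
eef_pos: [0.4284, -0.1447, 0.101]
ee_rot: [0.001, 0.095, 0.995, -0.0]
ft_force: [-0.7, -0.6, 0.4]
grip_width: 0.001
grasp_force: 0.0
```

```bash
cat > pt.py <<'E'
from h import *
g=np.load("g.npz"); c=env.camera("top"); im=c["image"].astype(float)
R_,G_,B_=im[...,0],im[...,1],im[...,2]
W=np.clip(R_-np.maximum(G_,B_)-40,0,150); W[:200]=0;W[285:]=0;W[:,:270]=0;W[:,345:]=0
v,u=np.nonzero(W); X=np.array([world(c,(a,b),pl=(g["n"],g["p0"]+.003*g["n"])) for a,b in zip(u,v)])-g["p0"]
a=np.c_[X@g["rt"],X@g["up"]]; d=a-[-.0655,.00337]; f=np.hypot(*d.T)>.012; m=np.average(d[f],0,W[v,u][f])
s=env.state(); print("pointer",np.arctan2(*m)-.01,s["time"],s["ft_force"],togo(axis(24,-16,.023))[0].round(4))
E
python3 pt.py
```

```text
pointer -0.065817533072763 6.25 [ 0.11052895 -0.44473112  0.79321994] [0.0011 0.0026 0.0025]
```

No contact yet; continue in small increments.

Emit:
jog_arm([
  {"dp":[0,0.0015,0],"yaw":0},
  {"dp":[0,0.003,0],"yaw":0},
  {"dp":[0,0.003,0],"yaw":0},
])

```text
time: 6.5
eef_pos: [0.4282, -0.1426, 0.1004]
ee_rot: [-0.0, 0.096, 0.995, -0.001]
ft_force: [-0.8, -4.0, -0.3]
grip_width: -0.001
grasp_force: 2.0
```

```bash
python3 pt.py
```

```text
pointer -0.041651103250093774 6.55 [-1.89750643 -4.2394667  -0.05456983] [0.0007 0.0004 0.002 ]
```

Emit:
jog_arm([
  {"dp":[0,0.001,0],"yaw":0},
  {"dp":[0,0.002,0],"yaw":0},
  {"dp":[0,0.002,0],"yaw":0},
])

```text
time: 6.8
eef_pos: [0.4279, -0.1413, 0.1001]
ee_rot: [-0.001, 0.096, 0.995, -0.002]
ft_force: [-2.7, -6.8, 0.3]
grip_width: -0.0
grasp_force: 3.7
```

```bash
python3 pt.py
```

```text
pointer 0.0043344869032577085 6.85 [-2.79839833 -7.54929154 -0.2635694 ] [ 0.0001 -0.0008  0.0017]
```

Pointer at zero. Retreat.

Emit:
jog_arm([
  {"dp":[0,-0.006,0],"yaw":0},
  {"dp":[0,-0.016,0],"yaw":0},
  {"dp":[0.005,-0.025,-0.01],"yaw":0},
  {"dp":[0.01,-0.03,-0.035],"yaw":0},
  {"dp":[0.015,-0.03,-0.065],"yaw":0},
])

```text
time: 7.27
eef_pos: [0.4062, -0.1669, 0.1651]
ee_rot: [-0.002, 0.097, 0.995, 0.001]
ft_force: [0.3, -1.1, -0.2]
grip_width: -0.004
grasp_force: 0.0
```

Emit:
jog_arm([
  {"dp":[0.01,0,-0.03],"yaw":0},
  {"dp":[0.02,0,-0.06],"yaw":0},
  {"dp":[0.02,0,-0.06],"yaw":0},
  {"dp":[0.02,0,-0.06],"yaw":0},
])

```text
time: 7.6
eef_pos: [0.3895, -0.1635, 0.2278]
ee_rot: [0.003, 0.096, 0.995, -0.0]
ft_force: [0.2, -0.1, -0.2]
grip_width: -0.001
grasp_force: 0.0
```

```bash
python3 pt.py
python3 - <<'E'
from h import *
c=env.camera("top");b=c["image"][150:320,230:450];save("v4.png",cv2.resize(b,(776,600),interpolation=cv2.INTER_CUBIC))
E
```

```text
pointer 0.004469866162384803 7.65 [ 0.58733734 -0.26491913 -0.32304659] [-0.0337  0.0281  0.128 ]
```

View pics/v4.png

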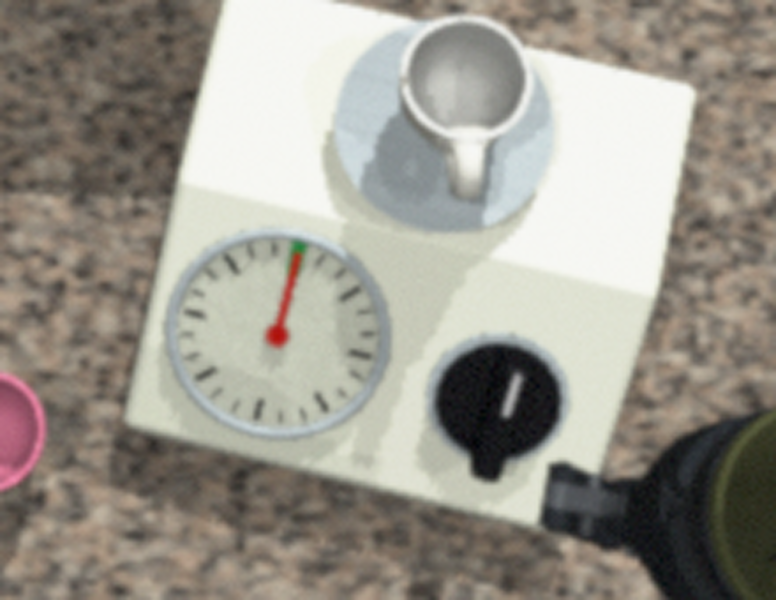

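The pointer's tip (298,254) lies centred on the green field, and the white line on the knob points up the slope. The cup at (465,80) hasn't moved, and the gripper is clear of everything.

```bash
python3 -c "
from station import env
print(env.hand_in())"
```

```text
the job is handed in; nothing more can be done
None
```

The red pointer rests in the middle of the green zero field (measured about 0.004 rad off), the cup still stands where it was on the pan, the gripper is clear of everything, and the job is handed in (no verdict was returned).

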